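# White reference of a bench reader: hold the tile flush on the sloped port

## Task

Take the white reference tile by its blue handle and pull it straight up out of its dock against the two spring catches. Carry it, without setting it down on the desk, to the sloped measuring port of the bench reader, tilt it until its white underside matches the slope, and hold it there flush, square and centred on the port with a light steady push, so that both brass pins are pressed fully home for the white reading. Finish while still gripping the handle and holding the tile flush; do not push the head out of its set tilt, press hard, or shift the other things on the bench.

Things in the scene. Friction and masses are not known exactly. Their poses are not given: they have to be found in the camera images.
- tile: White reference tile, loose, 0.09 to 0.15 kg, seated in the dock at first. Plate 62 x 56 x 12 mm (x, y, z), its underside the white face, with a blue upright handle on top. A steel bead stands 2.5 mm out of the middle of each short edge (x = +-31 mm, 5 mm above the white face). Origin: centre of the white face; z runs out of the handle's top. A half turn about z makes no difference.
- tile_grip (a point): Point in the middle of the tile's blue handle, 31 mm above the white face; axes as the tile's. The handle is 34 mm long (x), 16 mm thick (y) and reaches from 12 to 46 mm above the white face. Grip it across its thickness, along y.
- dock: The tile's dock, 124 x 84 mm, fixed. Origin: centre of its underside; z up. Its socket, open above, holds the tile, axes parallel, white face down on a floor 10 mm up; walls level with the plate's top, 1.5 to 2.5 mm play. At both x ends a housing 28 mm high has a sprung catch slide, its nose over the tile's bead: pulling up takes 8 to 12 N in the first 5 mm; 13 mm up the tile is free.
- reader: The bench reader, fixed: a white casing 136 x 132 mm (x, y), 94 mm high (display and keys on its front), with a hump 117 mm high along its rear edge and two grey cheeks 161 mm high, 94 mm apart over their outsides, that carry the tilting head. Origin: centre of its underside; x points to its rear. Turned by up to 15 degrees about the vertical.
- port (a point): Measuring port on the reader's head: flat dark steel plate 56 x 52 mm (x, y) with a round window, about 0.175 m above the desk. Origin: centre of its face; z is the outward normal, x points up the slope, y level. It slopes down towards the robot by 10 to 25 degrees, set anew each time; the clamped hinge gives way at 6 N m. With the tile flush the two origins meet and the z axes are parallel.
- head: The reader's tilting head, a grey barrel 74 mm long (y) that carries the port plate. Origin: on its hinge, 140 mm above the desk, in the middle; axes as the port's, whose face lies 37 mm up its z.
- pin_low (a joint): Travel (m) of the sprung brass pin near the port's lower edge, at x = -22 mm, y = 0 of the port: 0 = standing 4 mm proud of the face, 0.004 = fully home, level with it. Spring: 2 N at first, 4 N fully home.
- pin_high (a joint): The same for the pin near the port's upper edge, at x = +22 mm, y = 0 of the port.
- fineliner: Bystander, to be left alone: black and white fineliner pen lying flat, 151 mm long, 12 mm thick. Origin: centre of its underside.
- pen_2: Bystander, to be left alone: red ball pen lying flat, 145 mm long, 9 mm thick. Origin: centre of its underside.
- forceps: Bystander, to be left alone: steel forceps lying flat, 122 mm long, 9 mm thick. Origin: centre of its underside.
- amber_vial: Bystander, to be left alone: standing amber vial with white cap, 28 mm across, 64 mm tall. Origin: centre of its underside.
- lab_timer: Bystander, to be left alone: small white bench timer lying flat, 60x66x19 mm. Origin: centre of its underside.
- petri_0: Bystander, to be left alone: closed petri dish, 60 mm across, 15 mm tall. Origin: centre of its underside.

How it is judged:
By the outcome, as a careful person would: the job done as asked, in the order asked, and still so for the second after the job is handed in, while the arm keeps its last pose, push and grip.
It also fails if it takes over 51 s, if anything falls off the work surface, if the arm or the gripper's body presses on something with over 40 N, if the wrist force passes 120 N, or if a joint passes its speed limit or range.

## Robot

A 6-joint arm with a two-finger parallel gripper is mounted at the origin on a cart in front of the work surface, level with it; the furniture and walls round the work are solid. World frame = base frame: x ahead of the robot, y to its left, z up, the work surface at z = 0. Lengths are in m, angles in rad, forces in N, time in s.
With the tool pointing down it reaches from about 0.375 to 0.9 m from the base axis. Payload 3.1 kg.
Tool frame: the origin (TCP) lies at the very end of the fingers, on their centre line; the grasp point (between the pads) lies 19 mm behind it (manip.pinch_z is the distance from the TCP to the grasp point, in m); z points along the fingers, y is the line along which they close (so a half turn about z gives the same grasp; the last joint's range is limited). The gripper opens to 85 mm and grips with 20 to 120 N. Pads are 22 mm wide; open, the fingers measure 114 mm over their backs; the gripper's body (76 mm by 85 mm) begins 54 mm behind the grasp point. The pads swing forward as they close: fully open they stand 13 mm farther back than shut.
Start: joints at [1.093, 0.527, 1.433, -0, 1.181, -0.178], TCP at [0.185, 0.597, 0.231] pointing down, gripper open.
Joint ranges: [-3.08, 3.08], [-0.75, 2.2], [0.22, 2.44], [-1.43, 4.57], [0, 2.65], [-2.85, 2.85]. Speed limits (rad/s): [2.79, 2.79, 3.14, 3.14, 3.14, 3.14].

## Interface

Orientations are given as a unit quaternion [x, y, z, w].
In Python, from station import manip gives the robot as it stands.
- The arm moves only by the tool servo_tool, never from a script. Its argument "commands" is one flat list of numbers, 7 for each row, row after row: the shift along the tool's x, y, z each as a share of 500 mm, from -1 to 1, then the turn, a rotation vector about the tool's x, y, z each as a share of 360 degrees, from -1 to 1, then the opening, from -1 (shut) to 1 (fully open). In form: [dx, dy, dz, rx, ry, rz, claw, dx, dy, dz, rx, ry, rz, claw, ...]. A call has 1 to 12 rows; each row shifts and turns the commanded pose from where the row before left it, along the tool's axes as they then stand; what a row does not reach is not made up. A row lasts 1/12 s, in which the tool goes at most 41.7 mm and 7.16 degrees, less where a joint would pass 70% of its speed; a pose out of reach is approached as far as the arm can. A call with a number of a shift or a turn outside -1 to 1 is refused whole. A call with a gripper value outside its range is refused whole. The fingers move at their own pace and stop on an object; "force" is the grip in N (left out, the last holds). Time passes only in rows, so rows that do not move let the fingers close. It gives the time, the measured TCP pose, the force, the opening and the grip force at its end, in the units of the state.
- manip.sense(): the state, without advancing time (a new reading comes with each control period).
- manip.snapshot(name): name is "scene" or "top" or "wrist"; returns a dict with "img" (400x640x3 uint8, red, green, blue), "mtx" (3x3 intrinsics, pixels), "world_to_cam" (4x4, takes a point from world to camera coordinates). Camera axes: x right, y up, looking along -z (the intrinsics and any distortion apply to the point x, -y, -z); pixel columns grow to the right and rows downward; lengths in m; the calibration is good to about 2 mm. A picture is of the moment at which its call begins. There is no depth.
- manip.sign_off(): hands the job in; it is judged then, once.
Trained networks look in a picture, given as the dict that the camera call returned (one of the last four; its "shot" number tells which), for a name from the list of things; names that differ only in an ending like _2 or _b are one class to them, and where a whole thing is asked for, a point or a joint stands for the part that bears it (a point fixed in the world has none). Each returns a list of dicts, best first, with "conf" (0 to 1); they miss things now and then, are a little off and sometimes report something else, mostly with a low value. They report only what shows in the picture. A call takes as long as a camera call.
- manip.look_for(picture, query): "box" ([left, top, width, height] in pixels, round what is visible of it).
- manip.silhouettes(picture, query): "pixels" (400x640 bool, what is visible of it) and "box" ([left, top, width, height] in pixels, round what is visible of it).
The state is a dict: "t": time; "q": joint angles; "qd": joint speeds; "tau": joint torques, N m; "tcp_pos": TCP position; "tool_rot": TCP orientation; "force": force on the tool from outside, world axes, zero at the start; "ft_torque": the same for the moment, N m; "finger_gap": opening from 0.0 (shut) to 1.0 (fully open); "gripper_force": force on a finger pad.
Only numpy, scipy, OpenCV 4.12 (cv2) and the standard library are available. Lean on these libraries where they do the work, as an engineer would, in place of code of your own. Each camera call takes 0.05 s, during which the arm holds its last target. There are 200 camera calls.

## Working session

There is one attempt and no reset: what is moved stays moved. The work goes in short steps, Python scripts to look and compute and a tool call to move; the robot and the scene stay as the last step left them, time stands still between calls to the robot, and variables do not carry over. Pictures are saved under pics/ and viewed, at most 10 in all, crops included, and the job is handed in when it is done.

Besides the shell and the picture viewer there is one more tool, called after "Call:" as name(argument=value, ...), one argument or row to a line, values as JSON. servo_tool: Moves the arm, as the interface text tells. Its arguments: {"type":"object","properties":{"commands":{"type":"array"},"force":{"type":"number"}},"required":["commands"]}

```bash
mkdir -p pics; ls; python3 - <<'E'
from station import manip
import cv2,numpy as np
s=manip.sense();print({k:np.round(v,3) for k,v in s.items()})
for c in("scene","top"):
    p=manip.snapshot(c);im=cv2.cvtColor(p["img"],cv2.COLOR_RGB2BGR)
    cv2.imwrite(f"pics/{c}.png",im)
    print(c,p.keys(),p["mtx"].tolist(),np.round(p["world_to_cam"],4).tolist())
    for q in("tile","dock","reader","port","head","amber_vial","lab_timer","petri_0","pen_2"):
        print(q,[(d["box"],round(d["conf"],2)) for d in manip.look_for(p,q)[:2]])
E
```

```text
pics
{'t': np.float64(0.0), 'q': array([ 1.092,  0.529,  1.434,  0.   ,  1.181, -0.178]), 'qd': array([ 0.   , -0.   , -0.001, -0.001, -0.001, -0.001]), 'tau': array([ 1.0000e-03, -4.4235e+01, -1.7802e+01, -0.0000e+00,  8.0000e-03,
       -0.0000e+00]), 'tcp_pos': array([0.184, 0.596, 0.23 ]), 'tool_rot': array([ 0.149,  0.989, -0.001, -0.   ]), 'force': array([-0.522,  1.107,  0.977]), 'ft_torque': array([-0.05 , -0.023, -0.02 ]), 'gripper_force': np.float64(0.0), 'finger_gap': np.float64(0.998)}
scene dict_keys(['img', 'mtx', 'world_to_cam', 'shot']) [[422.9819549315737, 0.0, 319.08256980110104], [0.0, 422.9819549315737, 201.22423269422598], [0.0, 0.0, 1.0]] [[-0.7711, -0.6367, 0.0109, 0.3796], [0.3177, -0.3698, 0.8731, -0.2754], [-0.5518, 0.6767, 0.4875, -0.8997], [0.0, 0.0, 0.0, 1.0]]
tile [([353.3, 176.1, 26.7, 18.1], 0.76)]
dock [([342.9, 183.2, 42.7, 21.9], 0.98)]
reader [([270.5, 182.0, 65.5, 73.2], 0.7)]
port [([296.2, 175.8, 29.8, 28.8], 0.8), ([243.6, 281.0, 31.7, 16.2], 0.3)]
head [([293.8, 175.4, 31.2, 35.2], 0.7), ([211.7, 247.1, 12.5, 24.8], 0.34)]
amber_vial [([214.1,
[... 373 characters left out ...]
3906500566], [0.0, 0.0, 1.0]] [[-0.0239, -0.9997, -0.0103, -0.0024], [0.9939, -0.0249, 0.1077, -0.5289], [-0.1079, -0.0077, 0.9941, -1.1591], [0.0, 0.0, 0.0, 1.0]]
tile [([421.2, 176.9, 25.9, 21.6], 0.61)]
dock [([414.9, 163.8, 31.3, 45.4], 0.9)]
reader [([286.2, 166.1, 51.6, 59.7], 0.76), ([296.7, 184.0, 33.9, 25.8], 0.69)]
port [([296.1, 181.5, 34.7, 29.9], 0.72), ([186.4, 186.7, 20.6, 22.2], 0.38)]
head [([419.8, 167.5, 27.9, 42.3], 0.71), ([299.6, 181.7, 30.0, 30.7], 0.62)]
amber_vial [([210.6, 167.7, 17.9, 10.2], 0.51)]
lab_timer [([238.0, 185.3, 23.4, 21.7], 0.67)]
petri_0 [([187.0, 189.3, 19.1, 18.6], 0.75), ([288.0, 163.8, 53.6, 61.4], 0.18)]
pen_2 [([358.0, 240.0, 44.5, 4.2], 0.69)]
```

```bash
python3 - <<'E'
import cv2,numpy as np
t=cv2.imread("pics/top.png");s=cv2.imread("pics/scene.png")
a=cv2.resize(t[140:265,170:470],None,fx=2.6,fy=2.6,interpolation=2)
b=cv2.resize(s[150:310,190:420],None,fx=1.7,fy=1.7,interpolation=2)
c=np.zeros((a.shape[0]+b.shape[0],780,3),np.uint8);c[:a.shape[0],:a.shape[1]]=a;c[a.shape[0]:,:b.shape[1]]=b
cv2.imwrite("pics/c1.png",c)
E
```

```text
(no output)
```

View pics/c1.png

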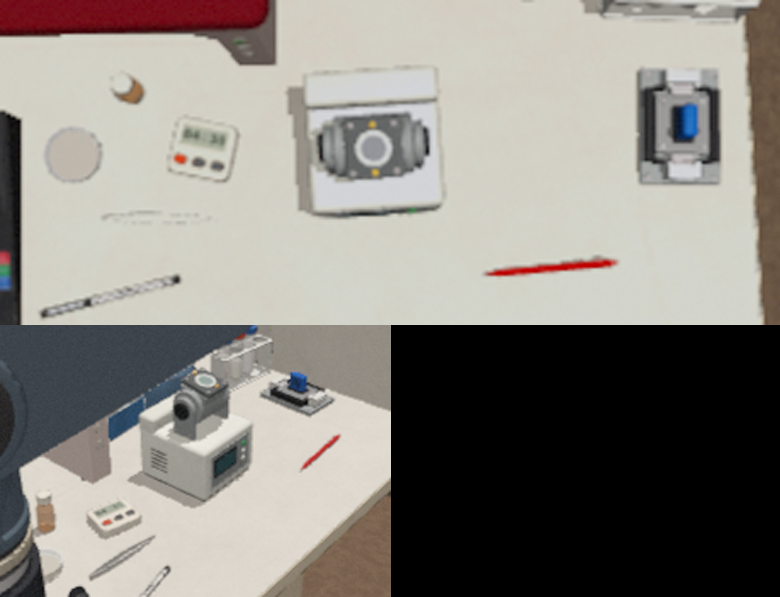

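```bash
cat > h.py <<'E'
from station import manip
import cv2,numpy as np
from scipy.spatial.transform import Rotation as R
def ray(p,u,v):
    M=np.array(p["world_to_cam"]);K=np.array(p["mtx"])
    d=np.array([(u-K[0,2])/K[0,0],-(v-K[1,2])/K[1,1],-1.])
    return -M[:3,:3].T@M[:3,3], M[:3,:3].T@d
def atz(p,u,v,z):
    o,d=ray(p,u,v);return o+d*(z-o[2])/d[2]
def proj(p,X):
    M=np.array(p["world_to_cam"]);K=np.array(p["mtx"])
    c=np.atleast_2d(X)@M[:3,:3].T+M[:3,3]
    return np.c_[K[0,0]*c[:,0]/-c[:,2]+K[0,2],K[1,1]*-c[:,1]/-c[:,2]+K[1,2]]
def mask(p,q):
    r=manip.silhouettes(p,q)
    return (r[0]["pixels"],r[0]["conf"]) if r else (None,0)
def rect(m):
    return cv2.minAreaRect(np.argwhere(m)[:,::-1].astype(np.float32))
def shot(c,name):
    p=manip.snapshot(c);cv2.imwrite(f"pics/{name}.png",cv2.cvtColor(p["img"],cv2.COLOR_RGB2BGR));return p
def delta(pos,Rt,s=None):
    "rows-units needed from measured pose to target"
    s=s or manip.sense();R0=R.from_quat(s["tool_rot"])
    d=R0.inv().apply(np.array(pos)-s["tcp_pos"])/.5
    w=(R0.inv()*Rt).as_rotvec()/(2*np.pi)
    print("tcp",np.round(s["tcp_pos"],4),"d",np.round(d,4),"w",np.round(w,4),"mm",np.round(d*500,1),"deg",np.round(w*360,2))
E
python3 - <<'E'
from h import *
p=manip.snapshot("top")
for q,z in(("dock",.02),("tile",.03),("reader",.09),("port",.175)):
    m,c=mask(p,q)
    if m is None: print(q,None);continue
    (u,v),wh,a=rect(m);print(q,round(c,2),np.round(atz(p,u,v,z),3),np.round(wh,1),round(a,1),m.sum())
# handle blue
im=p["img"].astype(int);b=(im[...,2]>im[...,0]+60)&(im[...,2]>im[...,1]+25);b[:,:400]=0;b[:150]=0;b[:,460:]=0
(u,v),wh,a=rect(b);print("blue",b.sum(),u,v,wh,a,atz(p,u,v,.05))
# port pins (brass) guess
for uv in((170+373/2.6,140+124/2.6),(170+375/2.6,140+172/2.6),(170+374/2.6,140+148/2.6)):print(atz(p,*uv,.175))
E
```

```text
dock 0.8 [ 0.565 -0.328  0.02 ] [44. 30.] 90.0 831
tile 0.91 [ 0.565 -0.33   0.03 ] [23. 21.] 90.0 490
reader 0.91 [ 0.549 -0.007  0.09 ] [57.2 52.5] 86.4 2909
port 0.7 [ 0.532 -0.009  0.175] [25.6 30.5] 86.2 753
blue 78 434.5 186.0 (7.0, 12.0) 0.0 [ 0.56640379 -0.33027482  0.05      ]
[ 0.55178092 -0.00896265  0.175     ]
[ 0.50743331 -0.00976902  0.175     ]
[ 0.52955615 -0.00936676  0.175     ]
```

Call:
servo_tool(
  commands=[0, 0, -0.02, 0, 0, -0.016, 1, 0, 0, -0.02, 0, 0, -0.016, 1, 0, 0, 0, 0, 0, -0.016, 1, -0.03, -0.074, 0, 0, 0, 0, 1, -0.03, -0.074, 0, 0, 0, 0, 1, -0.03, -0.074, 0, 0, 0, 0, 1, -0.03, -0.074, 0, 0, 0, 0, 1, -0.03, -0.074, 0, 0, 0, 0, 1, -0.03, -0.074, 0, 0, 0, 0, 1, -0.03, -0.074, 0, 0, 0, 0, 1, -0.03, -0.074, 0, 0, 0, 0, 1, -0.03, -0.074, 0, 0, 0, 0, 1],
  force=50,
)

```text
t: 2.25
tcp_pos: [0.3205, 0.2627, 0.2516]
tool_rot: [-0.001, 1.0, 0.0, 0.001]
force: [0.9, 0.2, -0.6]
finger_gap: 0.997
gripper_force: 0.0
```

Call:
servo_tool(
  commands=[-0.03, -0.074, 0, 0, 0, 0, 1, -0.03, -0.074, 0, 0, 0, 0, 1, -0.03, -0.074, 0, 0, 0, 0, 1, -0.03, -0.074, 0, 0, 0, 0, 1, -0.03, -0.074, 0, 0, 0, 0, 1, -0.03, -0.074, 0, 0, 0, 0, 1, -0.03, -0.074, 0, 0, 0, 0, 1, -0.03, -0.074, 0, 0, 0, 0, 1, -0.03, -0.074, 0, 0, 0, 0, 1, -0.03, -0.074, 0, 0, 0, 0, 1, -0.03, -0.074, 0, 0, 0, 0, 1, -0.03, -0.074, 0, 0, 0, 0, 1],
)

```text
t: 3.25
tcp_pos: [0.5013, -0.1815, 0.2515]
tool_rot: [-0.001, 1.0, -0.0, 0.0]
force: [0.2, 0.4, 0.1]
finger_gap: 1.001
gripper_force: 0.0
```

Call:
servo_tool(
  commands=[-0.032, -0.074, 0, 0, 0, 0, 1, -0.032, -0.074, 0, 0, 0, 0, 1, -0.032, -0.074, 0, 0, 0, 0, 1, -0.032, -0.072, 0, 0, 0, 0, 1, 0, 0, 0.04, 0, 0, 0, 1, 0, 0, 0.04, 0, 0, 0, 1, 0, 0, 0, 0, 0, 0, 1],
)

```text
t: 3.83
tcp_pos: [0.5629, -0.3254, 0.2068]
tool_rot: [-0.0, 1.0, 0.003, -0.003]
force: [-0.8, 2.0, -1.0]
finger_gap: 1.0
gripper_force: 0.0
```

```bash
python3 - <<'E'
from h import *
p=shot("wrist","w1");print(np.round(p["world_to_cam"],4).tolist(),np.round(p["mtx"],1).tolist());print(manip.sense()["tcp_pos"])
for q,z in(("dock",.02),("tile",.03)):
    m,c=mask(p,q)
    if m is None: print(q,None);continue
    (u,v),wh,a=rect(m);print(q,round(c,2),u,v,np.round(atz(p,u,v,z),3),np.round(wh,1),round(a,1),m.sum())
E
```

```text
[[0.0001, 1.0, 0.0066, 0.3248], [-0.9639, 0.0018, -0.2661, 0.5712], [-0.2661, -0.0063, 0.9639, -0.2066], [0.0, 0.0, 0.0, 1.0]] [[334.7, 0.0, 319.0], [0.0, 334.7, 194.6], [0.0, 0.0, 1.0]]
[ 0.56365315 -0.32536672  0.20873025]
dock 0.83 312.8586120605469 171.5343475341797 [ 0.562 -0.331  0.02 ] [ 84.2 121.5] 2.3 6307
tile 0.59 312.9835205078125 174.89512634277344 [ 0.564 -0.331  0.03 ] [55.4 63.2] 2.4 3324
```

View pics/w1.png

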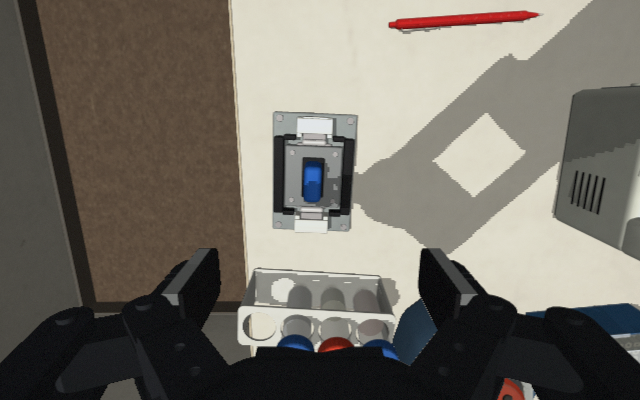

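```bash
python3 - <<'E'
from h import *
p=manip.snapshot("wrist");print(ray(p,0,0)[0])
im=p["img"].astype(int);b=(im[...,2]>im[...,0]+40)&(im[...,2]>im[...,1]+15);b[:140]=0;b[220:]=0;b[:,:285]=0;b[:,345:]=0
print(np.argwhere(b).min(0),np.argwhere(b).max(0))
top=b&(im[...,2]>150);print(b.sum(),top.sum())
for m in(b,top):
  (u,v),wh,a=rect(m);print(u,v,wh,a,atz(p,u,v,.056),atz(p,u,v,.04))
# model projection residual for candidates
yaw=np.deg2rad(-2.3);c,s=np.cos(yaw),np.sin(yaw)
for x,y in((.564,-.331),):
  P=[[x+c*a-s*d,y+s*a+c*d,z] for z in(.056,.022) for a,d in((-.017,-.008),(-.017,.008),(.017,.008),(.017,-.008))]
  print(np.round(proj(p,P),1).tolist())
cv2.imwrite("pics/w1c.png",cv2.resize(cv2.cvtColor(p["img"],cv2.COLOR_RGB2BGR)[100:240,260:370],None,fx=4,fy=4,interpolation=0))
E
```

```text
[ 0.4970478  -0.32706256  0.3535959 ]
[157 305] [196 322]
662 253
313.5 176.5 (39.0, 17.0) 90.0 [ 0.56435698 -0.33176235  0.056     ] [ 0.5679758  -0.33201503  0.04      ]
313.5 172.5 (19.0, 13.0) 90.0 [ 0.56064217 -0.33175168  0.056     ] [ 0.56406127 -0.33200379  0.04      ]
[[306.1, 157.2], [324.0, 158.0], [322.3, 194.4], [305.0, 193.7], [307.4, 151.6], [323.5, 152.2], [322.0, 185.4], [306.3, 184.7]]
```

View pics/w1c.png

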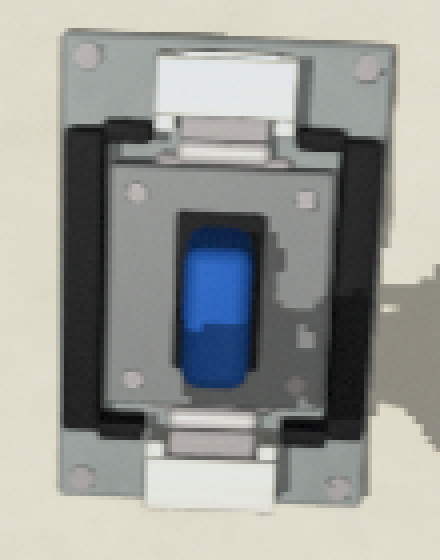

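```bash
cat >> h.py <<'E'
def down(yawdeg,tilt=0):
    "tool z down, tool x = -world x, yawed; tilt leans tool z toward +x of yawed frame"
    return R.from_euler("z",yawdeg,degrees=True)*R.from_euler("y",-tilt,degrees=True)*R.from_matrix(np.diag([-1.,1,-1]))
E
python3 - <<'E'
from h import *
delta([.5645,-.3315,.08],down(-2.3))
E
```

```text
tcp [ 0.5658 -0.3263  0.2126] d [ 0.0031 -0.0101  0.2653] w [-0.0002  0.0003  0.0068] mm [  1.5  -5.1 132.6] deg [-0.08  0.09  2.44]
```

Call:
servo_tool(
  commands=[0.003, -0.01, 0.053, 0, 0, 0.0068, 1, 0, 0, 0.053, 0, 0, 0, 1, 0, 0, 0.053, 0, 0, 0, 1, 0, 0, 0.053, 0, 0, 0, 1, 0, 0, 0.053, 0, 0, 0, 1, 0, 0, 0, 0, 0, 0, 1, 0, 0, 0, 0, 0, 0, 1],
)

```text
t: 4.62
tcp_pos: [0.5637, -0.3307, 0.0791]
tool_rot: [0.02, 1.0, 0.0, -0.0]
force: [0.0, 0.6, -0.1]
finger_gap: 0.997
gripper_force: 0.0
```

```bash
python3 - <<'E'
from h import *
p=shot("wrist","w2")
delta([.5645,-.3315,.028],down(-2.3))
yaw=np.deg2rad(-2.3);c,s=np.cos(yaw),np.sin(yaw);x,y=.5645,-.3315
P=[[x+c*a-s*d,y+s*a+c*d,z] for z in(.056,.022) for a,d in((-.017,-.008),(-.017,.008),(.017,.008),(.017,-.008))]
print(np.round(proj(p,P),1).tolist())
im=p["img"].astype(int);b=(im[...,2]>im[...,0]+40)&(im[...,2]>im[...,1]+15);b[360:]=0;b[:,:230]=0;b[:,400:]=0
k,l,st,ce=cv2.connectedComponentsWithStats(b.astype(np.uint8));print(st[st[:,4]>100])
E
```

```text
tcp [ 0.5648 -0.3317  0.0805] d [0.0008 0.0004 0.105 ] w [-0.0003  0.0003 -0.    ] mm [ 0.4  0.2 52.5] deg [-0.09  0.12 -0.01]
[[303.4, 204.6], [334.4, 204.6], [333.7, 264.2], [304.3, 264.3], [305.8, 188.0], [331.9, 187.9], [331.4, 239.2], [306.4, 239.3]]
[[     0      0    640    400 254059]
 [   304    196     30     70   1941]]
```

View pics/w2.png

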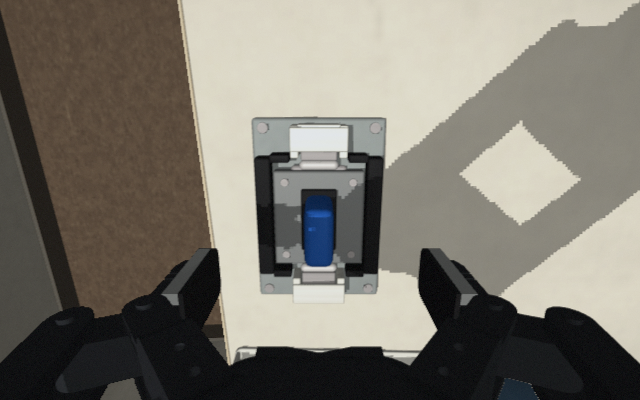

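Call:
servo_tool(
  commands=[-0.001, 0, 0.035, 0, 0, 0, 1, 0, 0, 0.035, 0, 0, 0, 1, 0, 0, 0.025, 0, 0, 0, 1, 0, 0, 0.01, 0, 0, 0, 1, 0, 0, 0, 0, 0, 0, 1, 0, 0, 0, 0, 0, 0, -1, 0, 0, 0, 0, 0, 0, -1, 0, 0, 0, 0, 0, 0, -1, 0, 0, 0, 0, 0, 0, -1, 0, 0, 0, 0, 0, 0, -1, 0, 0, 0, 0, 0, 0, -1, 0, 0, 0, 0, 0, 0, -1],
  force=50,
)

```text
t: 5.67
tcp_pos: [0.5645, -0.3315, 0.0268]
tool_rot: [0.02, 1.0, -0.0, 0.0]
force: [1.0, 0.3, 2.6]
finger_gap: 0.175
gripper_force: 49.3
```

Call:
servo_tool(
  commands=[0, 0, 0, 0, 0, 0, -1, 0, 0, 0, 0, 0, 0, -1, 0, 0, 0, 0, 0, 0, -1],
  force=60,
)

```text
t: 5.92
tcp_pos: [0.5646, -0.3315, 0.0268]
tool_rot: [0.02, 1.0, -0.0, 0.0]
force: [0.2, -0.0, 4.2]
finger_gap: 0.176
gripper_force: 58.8
```

Call:
servo_tool(
  commands=[0, 0, -0.006, 0, 0, 0, -1, 0, 0, -0.006, 0, 0, 0, -1, 0, 0, -0.006, 0, 0, 0, -1, 0, 0, -0.006, 0, 0, 0, -1, 0, 0, -0.008, 0, 0, 0, -1, 0, 0, -0.02, 0, 0, 0, -1, 0, 0, -0.04, 0, 0, 0, -1, 0, 0, -0.06, 0, 0, 0, -1, 0, 0, -0.08, 0, 0, 0, -1, 0, 0, -0.08, 0, 0, 0, -1, 0, 0, -0.08, 0, 0, 0, -1, 0, 0, -0.06, 0, 0, 0, -1],
)

```text
t: 6.92
tcp_pos: [0.5647, -0.3317, 0.2575]
tool_rot: [0.02, 1.0, -0.002, 0.002]
force: [-0.2, -0.4, -0.9]
finger_gap: 0.176
gripper_force: 60.3
```

```bash
python3 - <<'E'
from h import *
s=manip.sense();print({k:np.round(s[k],4) for k in("t","tcp_pos","tool_rot","force","ft_torque","finger_gap")})
p=shot("wrist","w3");q=shot("top","t3")
m,c=mask(p,"tile");print(c, rect(m) if c else 0)
cv2.imwrite("pics/w3c.png",cv2.resize(np.vstack([cv2.imread("pics/w3.png")[200:400,160:480],cv2.imread("pics/w3.png")[0:5,160:480]]),None,fx=2,fy=2))
E
```

```text
{'t': np.float64(6.9167), 'tcp_pos': array([ 0.5647, -0.3317,  0.2575]), 'tool_rot': array([ 0.0204,  0.9998, -0.0016,  0.0019]), 'force': array([-0.2122, -0.4088, -0.8571]), 'ft_torque': array([-0.0322,  0.0317, -0.0495]), 'finger_gap': np.float64(0.1761)}
0 0
```

View pics/w3.png

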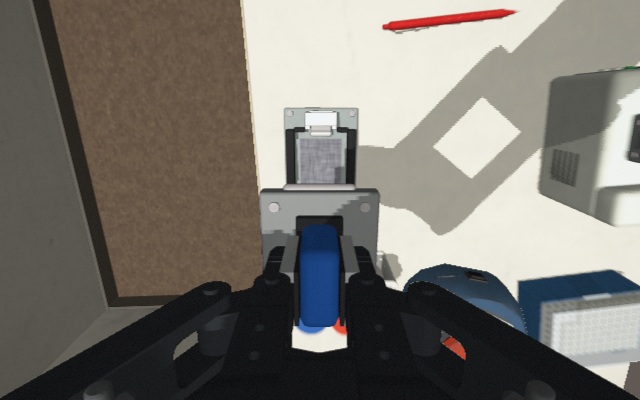

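```bash
python3 - <<'E'
from h import *
p=manip.snapshot("wrist");s=manip.sense();T=R.from_quat(s["tool_rot"])
print(s["tcp_pos"])
w=lambda a:proj(p,T.apply(np.array(a))+s["tcp_pos"])
for z in(.0028,.0048,.0068):
  print(z,np.round(w([[.031,-.028,z],[.031,.028,z],[.031,0,z+.012],[.0335,0,z+.007],[.017,-.008,z-.034],[.017,.008,z-.034]]),1).tolist())
g=cv2.cvtColor(p["img"],cv2.COLOR_RGB2GRAY).astype(int)
for u in(280,300,350,365):print(u,g[182:206,u])
print(g[200,250:275],g[200,368:390])
E
```

```text
[ 0.56413201 -0.33120523  0.25420305]
0.0028 [[261.2, 181.9], [384.8, 182.0], [322.8, 176.0], [322.9, 173.2], [301.9, 241.3], [345.5, 241.4]]
0.0048 [[261.9, 180.9], [384.0, 180.9], [322.7, 175.1], [322.8, 172.3], [302.1, 239.1], [345.1, 239.2]]
0.0068 [[262.6, 179.9], [383.2, 179.9], [322.7, 174.2], [322.8, 171.4], [302.4, 237.0], [344.7, 237.0]]
280 [238 238 237 237 238 238 130  64  59  60  92 126 142 157 161 162 162 161
 160 161 160 161 150 148]
300 [182 132 119 150 170 183 200 191  84  60  93 126 141 157 163 161 162 160
 161 160 161 162 161 159]
350 [ 27  44 116 150 170 182 196 200  89  61  93 126 140 156 159 161 159 160
 161 137 105 102 103 103]
365 [158 157 157 159 159 158  93  63  60  62  84  89  91 101 104 104 102 103
 104 104  93 129 129 129]
[ 95  93  92  93  91  93  92  88  88 118 143 156 163 161 162 160 161 161
 161 162 162 161 161 162 162] [103 103 104 104 103 103 105 104 104 101  97 110 141 158 158 158 158 157
 155 157 158 157]
```

Call:
servo_tool(
  commands=[0, 0, 0, 0, 0, 0, -1, 0, 0, 0, 0, 0, 0, -1, 0, 0, 0, 0, 0, 0, -1],
)

```text
t: 7.37
tcp_pos: [0.5632, -0.3305, 0.2502]
tool_rot: [0.02, 1.0, 0.001, -0.002]
force: [-0.1, -0.4, -1.1]
finger_gap: 0.18
gripper_force: 60.3
```

```bash
python3 - <<'E'
from h import *
s=manip.sense();p=shot("wrist","w4");T=R.from_quat(s["tool_rot"])
M=np.array(p["world_to_cam"]);o=-M[:3,:3].T@M[:3,3]
print(s["tcp_pos"],"cam in tool",T.inv().apply(o-s["tcp_pos"]),"axes",np.round(T.inv().as_matrix()@M[:3,:3].T,3).tolist(),s["force"],s["ft_torque"])
c=cv2.imread("pics/w4.png")[170:340,230:410]
cv2.imwrite("pics/w4c.png",cv2.resize(c,None,fx=3.5,fy=3.5,interpolation=0))
E
```

```text
[ 0.56324769 -0.33051099  0.25020143] cam in tool [ 0.06824804 -0.00084644 -0.14174028] axes [[-0.001, 0.962, 0.273], [1.0, 0.001, -0.001], [-0.001, 0.273, -0.962]] [-0.11536282 -0.39709248 -1.13729587] [-0.019107    0.03203021  0.01448219]
```

View pics/w4c.png

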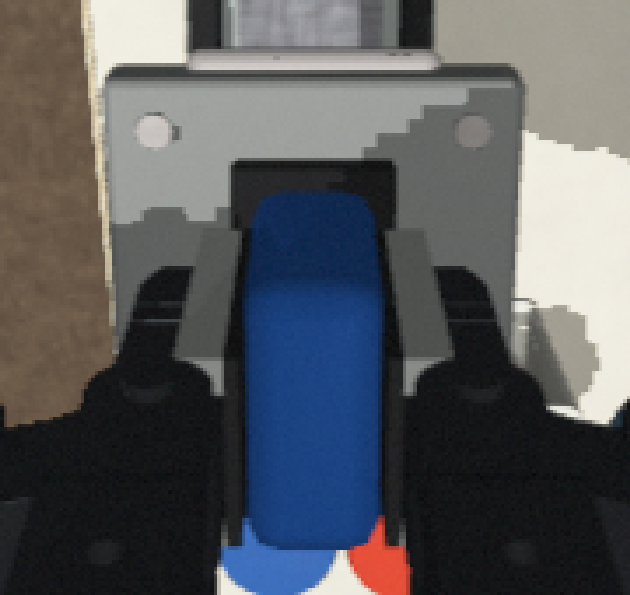

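```bash
cat > fit.py <<'E'
from h import *
from scipy.optimize import least_squares
def fit(p,s,feat,fix=None):
    T=R.from_quat(s["tool_rot"])
    # tile frame in tool: z_tile = -z_tool, x_tile = -x_tool... use tile coords (a along tool x, b along tool y, h above white face)
    def pts(v):
        x,y,z,pit,yaw,rol=v
        A=np.array([[a,b,31e-3-h] for a,b,h,_,_ in feat])
        B=R.from_euler("yzx",[pit,yaw,rol]).apply(A)+[x,y,z]
        return proj(p,T.apply(B)+s["tcp_pos"])
    def res(v):
        q=pts(v);e=[]
        for f,(u,w) in zip(feat,q):
            if f[3] is not None:e.append(u-f[3])
            if f[4] is not None:e.append(w-f[4])
        return np.r_[e,np.array(v)/[.01,.01,.02,.3,.1,.05]]
    r=least_squares(res,[0,0,-.015,0,0,0],x_scale=[.001,.001,.001,.01,.01,.01])
    print("tile grip pt in tool mm",np.round(r.x[:3]*1e3,2),"pitch,yaw,roll deg",np.round(np.rad2deg(r.x[3:]),2),"res",np.round(r.fun[:-6],1))
    return r.x
E
python3 - <<'E'
from fit import *
p=manip.snapshot("wrist");s=manip.sense()
c=lambda x:230+x/3.5
d=lambda y:170+y/3.5
F=[(.031,-.028,.012,c(107),d(80)),(.031,.028,.012,c(522),d(80)),(.031,0,.0,None,d(66)),
 (.017,0,.046,None,d(287)),(-.017,0,.046,None,d(548)),(0,-.008,.046,c(244),None),(0,.008,.046,c(382),None),(.017,0,.012,None,d(185))]
fit(p,s,F)
fit(p,s,F[:3]+F[4:])
fit(p,s,F[:3]+F[4:7])
E
```

```text
tile grip pt in tool mm [-5.32 -0.32 -7.88] pitch,yaw,roll deg [-0.64 -0.05 -0.45] res [ 0.3  1.  -0.3  1.1 -1.1 -0.5  0.5 -0.2  0.3 -1.1]
tile grip pt in tool mm [ -3.53  -0.33 -10.25] pitch,yaw,roll deg [-4.67 -0.05 -0.44] res [ 0.2  0.4 -0.2  0.5 -0.   0.1 -0.7  0.7 -1. ]
tile grip pt in tool mm [ -3.58  -0.33 -10.02] pitch,yaw,roll deg [-4.24 -0.05 -0.44] res [ 0.1  0.2 -0.2  0.3 -0.4 -0.1 -0.6  0.7]
```

Call:
servo_tool(
  commands=[0, 0, -0.03, 0, 0, 0, -1, 0, 0.02, -0.03, 0, 0, 0, -1, -0.008, 0.05, 0, 0, 0, 0, -1, -0.008, 0.075, 0, 0, 0, 0, -1, -0.008, 0.075, 0, 0, 0, 0, -1, -0.008, 0.075, 0, 0, 0, 0, -1, -0.008, 0.075, 0, 0, 0, 0, -1, -0.008, 0.075, 0, 0, 0, 0, -1, -0.008, 0.075, 0, 0, 0, 0, -1, -0.008, 0.075, 0, 0, 0, 0, -1, 0, 0.05, 0, 0, 0, 0, -1, 0, 0.02, 0, 0, 0, 0, -1],
)

```text
t: 8.47
tcp_pos: [0.6094, 0.0039, 0.2816]
tool_rot: [0.018, 1.0, 0.001, -0.001]
force: [-0.4, 0.3, -1.1]
finger_gap: 0.177
gripper_force: 60.2
```

Call:
servo_tool(
  commands=[0, 0, 0, 0, 0, 0, -1, 0, 0, 0, 0, 0, 0, -1, 0, 0, 0, 0, 0, 0, -1, 0, 0, 0, 0, 0, 0, -1],
)

```text
t: 8.8
tcp_pos: [0.6099, -0.0021, 0.2821]
tool_rot: [0.022, 1.0, -0.0, -0.0]
force: [-0.3, 0.5, -0.7]
finger_gap: 0.18
gripper_force: 60.2
```

```bash
python3 - <<'E'
from h import *
s=manip.sense();print(s["tcp_pos"],s["tool_rot"],s["force"])
p=shot("wrist","w5")
m,c=mask(p,"port")
if c:print(c,rect(m))
M=np.array(p["world_to_cam"]);np.savez("w5.npz",M=M,K=p["mtx"])
i=cv2.imread("pics/w5.png");cv2.imwrite("pics/w5c.png",cv2.resize(i[20:220,210:470],None,fx=3,fy=3,interpolation=0))
E
```

```text
[ 0.60986555 -0.00212503  0.28214343] [ 2.15531308e-02  9.99767665e-01 -2.62435557e-04 -9.43721241e-05] [-0.27785033  0.47060548 -0.72879409]
0.65 ((307.67071533203125, 88.96341705322266), (87.88574981689453, 100.0138931274414), 85.03025817871094)
```

View pics/w5c.png

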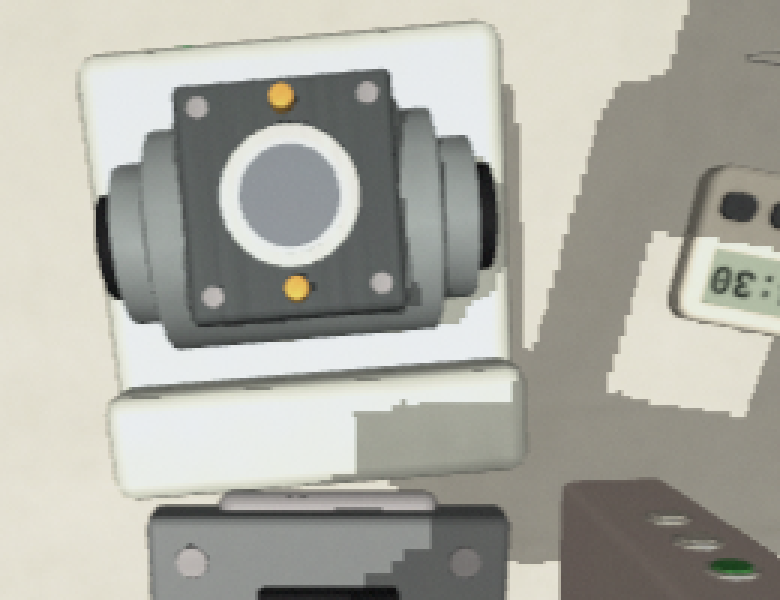

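```bash
cat > port.py <<'E'
from h import *
from scipy.optimize import least_squares
def pose(v):
    hx,hy,yaw,th=v
    Rp=R.from_euler("z",yaw)*R.from_euler("y",-th)   # z=normal leaning to -x, x up the slope
    return Rp,np.array([hx,hy,.14])+Rp.apply([0,0,.037])
def fitport(p,feat,dz=False):
    def res(v):
        Rp,o=pose(v[:4]);o=o+[0,0,v[4]]
        q=proj(p,Rp.apply(np.array([f[:3] for f in feat]))+o)
        return np.r_[(q-np.array([f[3:] for f in feat])).ravel(),v[4]/.0005]
    r=least_squares(res,[.54,-.01,0,.3,0],x_scale=[.01,.01,.1,.1,.001]);Rp,o=pose(r.x[:4])
    print("yaw,tilt",np.rad2deg(r.x[2:4]),"dz",r.x[4],"port",o,"hinge",r.x[:2],"res",np.round(r.fun,1))
    return r.x
E
python3 - <<'E'
from port import *
d=np.load("w5.npz");p={"world_to_cam":d["M"],"mtx":d["K"]}
c=lambda x,y:(210+x/3,20+y/3)
F=[(-.028,-.026,0,*c(174,87)),(-.028,.026,0,*c(388,69)),(.028,.026,0,*c(405,303)),(.028,-.026,0,*c(191,325)),(0,0,0,*c(290,195)),
(-.022,0,.004,*c(281,93)),(.022,0,.004,*c(296,287))]
x=fitport(p,F)
fitport(p,F[:5])
np.save("port.npy",x)
E
```

```text
yaw,tilt [ 2.16250895 15.97629161] dz -0.00012153840472901364 port [ 0.53138796 -0.0082867   0.1755709 ] hinge [ 0.54156457 -0.00790242] res [-1.2  0.   0.8 -0.4  1.3  0.7 -0.7 -0.5 -0.2  0.3 -0.   0.8 -0.1 -0.7
 -0.2]
yaw,tilt [ 2.19353358 17.0146191 ] dz -0.00012438632211542443 port [ 0.53134672 -0.00830556  0.17538051] hinge [ 0.54216557 -0.00789117] res [-1.1  0.3  0.7 -0.2  1.4  0.4 -0.8 -0.7 -0.2  0.2 -0.2]
```

```bash
python3 - <<'E'
from fit import *
p=manip.snapshot("wrist");s=manip.sense();T=R.from_quat(s["tool_rot"])
q=proj(p,T.apply(np.array([[.011,-.008,0],[.011,.008,0],[.011,-.008,-.022],[-.011,-.008,0]]))+s["tcp_pos"])
print("pred tips",np.round(q,1).tolist(),"in crop",np.round((q-[230,170])*3.5).tolist())
# screws in tile coords from w1c (flat tile at .5645,-.3315 yaw -2.3, z=.022)
M=np.array([[0.0001,1.0,0.0066,0.3248],[-0.9639,0.0018,-0.2661,0.5712],[-0.2661,-0.0063,0.9639,-0.2066]]);
p1={"world_to_cam":np.vstack([M,[0,0,0,1]]),"mtx":p["mtx"]}
for a,b in((136,191),(306,199),(132,379),(295,385),(108,163),(336,172),(328,410),(104,406)):
    X=atz(p1,260+a/4,100+b/4,.022)-[.5645,-.3315,.022];print((a,b),np.round(R.from_euler("z",2.3,degrees=True).apply(X)*1e3,1))
E
```

```text
pred tips [[303.5, 230.8], [338.7, 230.7], [301.0, 252.0], [304.1, 274.2]] in crop [[257.0, 213.0], [381.0, 213.0], [249.0, 287.0], [259.0, 365.0]]
(136, 191) [-25.4 -18.9   0. ]
(306, 199) [-25.   22.6   0. ]
(132, 379) [ 22.2 -19.    0. ]
(295, 385) [22.2 22.4  0. ]
(108, 163) [-31.9 -25.8   0. ]
(336, 172) [-31.9  29.6   0. ]
(328, 410) [28.5 31.1  0. ]
(104, 406) [ 29.6 -26.    0. ]
```

```bash
python3 - <<'E'
from fit import *
p=manip.snapshot("wrist");s=manip.sense()
c=lambda x:230+x/3.5
d=lambda y:170+y/3.5
F=[(.031,-.028,.012,c(106),d(80)),(.031,.028,.012,c(523),d(80)),(.031,0,.0,None,d(66)),
 (.0237,-.0207,.012,c(155),d(132)),(.0237,.0207,.012,c(473),d(132)),
 (-.017,0,.046,None,d(548)),(0,-.008,.046,c(244),None),(0,.008,.046,c(382),None)]
x=fit(p,s,F);fit(p,s,F[:5]);fit(p,s,F[:6]);np.save("tile.npy",x)
print(s["tcp_pos"])
E
```

```text
tile grip pt in tool mm [ -2.44  -0.71 -12.58] pitch,yaw,roll deg [-6.19 -0.03 -0.37] res [-0.2 -0.3  0.  -0.3 -0.1  1.7  0.1 -1.6  0.1  0.4 -1.1  1.1]
tile grip pt in tool mm [ -1.78  -0.6  -14.48] pitch,yaw,roll deg [-6.72  0.06 -0.04] res [-0.8 -0.3  0.7 -0.3  0.   1.2  0.3 -1.1  0.3]
tile grip pt in tool mm [ -1.36  -0.61 -14.23] pitch,yaw,roll deg [-8.15  0.05 -0.06] res [-0.4 -0.5  0.3 -0.5  0.5  1.5  0.  -1.3  0.   0.4]
[ 0.60980787 -0.00152689  0.2822923 ]
```

```bash
cat >> port.py <<'E'
def tooltarget(gap,pit=-6.,g=(-.002,-.0006,-.014),dx=0,dy=0,tilt=None):
    v=np.load("port.npy")[:4].copy()
    if tilt is not None:v[3]=np.deg2rad(tilt)
    Rp,o=pose(v);W=Rp*R.from_matrix(np.diag([-1.,1,-1]))
    B=R.from_euler("y",pit,degrees=True);T=W*B.inv()
    return o+Rp.apply([dx,dy,gap])-T.apply(B.apply([0,0,.031])+np.array(g)),T
E
python3 - <<'E'
from port import *
for g in(.08,.02):
    t,T=tooltarget(g,tilt=16.5);print(t);delta(t,T)
E
```

```text
[ 0.50012197 -0.0088669   0.26777528]
tcp [ 0.6098 -0.0015  0.2823] d [ 0.2185 -0.024   0.029 ] w [-0.0012 -0.0292 -0.0128] mm [109.3 -12.   14.5] deg [ -0.43 -10.5   -4.59]
[ 0.51715075 -0.00822388  0.2102461 ]
tcp [ 0.6098 -0.0015  0.2823] d [ 0.1846 -0.0213  0.1441] w [-0.0012 -0.0292 -0.0128] mm [ 92.3 -10.6  72. ] deg [ -0.43 -10.5   -4.59]
```

Call:
servo_tool(
  commands=[0.05, -0.006, 0, 0, 0, 0, -1, 0.07, -0.008, 0, 0, 0, 0, -1, 0.07, -0.008, 0, 0, 0, 0, -1, 0.028, -0.002, 0.01, 0, -0.0097, -0.0043, -1, 0, 0, 0.01, 0, -0.0097, -0.0043, -1, 0, 0, 0.009, 0, -0.0097, -0.0043, -1, 0, 0, 0, 0, 0, 0, -1, 0, 0, 0, 0, 0, 0, -1, 0, 0, 0, 0, 0, 0, -1],
)

```text
t: 9.75
tcp_pos: [0.5024, -0.0084, 0.2686]
tool_rot: [-0.02, 0.996, -0.002, 0.092]
force: [0.8, -0.2, -0.4]
finger_gap: 0.178
gripper_force: 60.1
```

```bash
python3 - <<'E'
from port import *
t,T=tooltarget(.025,tilt=16.5);delta(t,T)
E
```

```text
tcp [ 0.5024 -0.0084  0.2686] d [-6.700e-03  1.000e-04  1.101e-01] w [-0.0012  0.      0.0004] mm [-3.4  0.1 55.1] deg [-0.43  0.01  0.13]
```

Call:
servo_tool(
  commands=[-0.0067, 0, 0.03, -0.0012, 0, 0, -1, 0, 0, 0.04, 0, 0, 0, -1, 0, 0, 0.03, 0, 0, 0, -1, 0, 0, 0.01, 0, 0, 0, -1, 0, 0, 0, 0, 0, 0, -1, 0, 0, 0, 0, 0, 0, -1, 0, 0, 0, 0, 0, 0, -1],
)

```text
t: 10.33
tcp_pos: [0.5155, -0.0076, 0.2153]
tool_rot: [-0.02, 0.996, 0.002, 0.092]
force: [1.2, -0.3, -0.8]
finger_gap: 0.173
gripper_force: 60.1
```

```bash
python3 - <<'E'
from port import *
s=manip.sense();print(s["force"],s["ft_torque"])
t,T=tooltarget(.025,tilt=16.5);delta(t,T)
p=shot("scene","s6");w=shot("wrist","w6")
Rp,o=pose(np.load("port.npy")[:4]);c=proj(p,o)[0];print("port in scene",c)
u,v=c.astype(int)
a=cv2.imread("pics/s6.png")[v-60:v+40,u-50:u+50];b=cv2.imread("pics/w6.png")[60:340,180:460]
cv2.imwrite("pics/c6.png",np.hstack([cv2.resize(a,(400,400),interpolation=0),cv2.resize(b,(400,400),interpolation=2)]))
E
```

```text
[ 1.16182751 -0.31103526 -0.80163197] [-0.06364711  0.12298804 -0.03356982]
tcp [ 0.5155 -0.0076  0.2153] d [-0.0003 -0.0013  0.0005] w [0.     0.0002 0.0005] mm [-0.2 -0.7  0.3] deg [0.01 0.06 0.2 ]
port in scene [310.37640588 182.30874237]
```

View pics/c6.png

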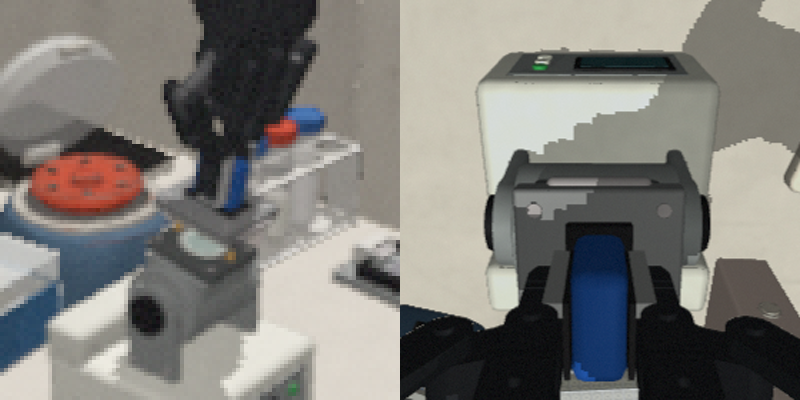

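Call:
servo_tool(
  commands=[0, -0.001, 0.016, 0, 0, 0, -1, 0, 0, 0.012, 0, 0, 0, -1, 0, 0, 0.006, 0, 0, 0, -1, 0, 0, 0, 0, 0, 0, -1, 0, 0, 0, 0, 0, 0, -1, 0, 0, 0, 0, 0, 0, -1],
)

```text
t: 10.93
tcp_pos: [0.5176, -0.0078, 0.1976]
tool_rot: [-0.02, 0.996, 0.002, 0.091]
force: [-0.2, -0.3, -1.1]
finger_gap: 0.179
gripper_force: 60.1
```

```bash
cat >> port.py <<'E'
def feel():
    s=manip.sense();T=R.from_quat(s["tool_rot"]).inv()
    print("t",round(s["t"],2),"F tool",np.round(T.apply(s["force"]),2),"M tool",np.round(T.apply(s["ft_torque"]),3))
    return s
E
python3 - <<'E'
from port import *
for i in range(3):
    s=feel();manip.snapshot("wrist")
t,T=tooltarget(.0,tilt=16.5);delta(t,T)
E
```

```text
t 10.93 F tool [ 0.45 -0.3   1.04] M tool [0.051 0.186 0.022]
t 10.98 F tool [-0.02  0.1   1.73] M tool [ 0.059  0.121 -0.012]
t 11.03 F tool [ 0.26 -0.73  1.05] M tool [-0.031  0.142 -0.026]
tcp [ 0.5178 -0.0079  0.1979] d [-0.0075 -0.0007  0.0152] w [ 0.0001 -0.      0.0005] mm [-3.7 -0.4  7.6] deg [ 0.03 -0.01  0.18]
```

Call:
servo_tool(
  commands=[-0.0035, 0, 0.003, 0, 0, 0, -1, -0.003, 0, 0.003, 0, 0, 0, -1, 0, 0, 0, 0, 0, 0, -1, 0, 0, 0, 0, 0, 0, -1, 0, 0, 0, 0, 0, 0, -1],
)

```text
t: 11.5
tcp_pos: [0.5215, -0.0077, 0.1955]
tool_rot: [-0.02, 0.996, 0.002, 0.091]
force: [-0.7, -0.2, 0.2]
finger_gap: 0.175
gripper_force: 60.3
```

```bash
python3 - <<'E'
from port import *
for i in range(3):
    s=feel();manip.snapshot("wrist")
t,T=tooltarget(.0,tilt=16.5);delta(t,T)
E
```

```text
t 11.5 F tool [ 0.62 -0.18 -0.33] M tool [-0.072  0.145 -0.01 ]
t 11.55 F tool [ 0.27 -0.11 -1.13] M tool [-0.066  0.132  0.016]
t 11.6 F tool [ 0.86  0.61 -1.42] M tool [ 0.002  0.143 -0.031]
tcp [ 0.5215 -0.0077  0.1955] d [-0.0009 -0.0008  0.0092] w [ 0.0001 -0.      0.0005] mm [-0.5 -0.4  4.6] deg [ 0.03 -0.01  0.19]
```

Call:
servo_tool(
  commands=[0, 0, 0.002, 0, 0, 0, -1, 0, 0, 0.002, 0, 0, 0, -1, 0, 0, 0, 0, 0, 0, -1, 0, 0, 0, 0, 0, 0, -1, 0, 0, 0, 0, 0, 0, -1],
)

```text
t: 12.07
tcp_pos: [0.5219, -0.0076, 0.1936]
tool_rot: [-0.02, 0.996, 0.002, 0.091]
force: [-2.1, 0.7, 5.4]
finger_gap: 0.173
gripper_force: 60.8
```

```bash
python3 - <<'E'
from port import *
for i in range(4):
    s=feel();manip.snapshot("wrist")
t,T=tooltarget(.0,tilt=16.5);delta(t,T)
E
```

```text
t 12.07 F tool [ 1.05  0.74 -5.72] M tool [-0.109  0.133 -0.009]
t 12.12 F tool [ 0.34  1.03 -4.64] M tool [-0.074  0.124 -0.025]
t 12.17 F tool [ 0.05  0.36 -5.25] M tool [-0.045  0.106  0.   ]
t 12.22 F tool [-0.02  0.44 -5.11] M tool [-0.119  0.135 -0.02 ]
tcp [ 0.522  -0.0077  0.1935] d [-0.0008 -0.0008  0.0052] w [0.0001 0.     0.0005] mm [-0.4 -0.4  2.6] deg [0.03 0.   0.18]
```

Call:
servo_tool(
  commands=[0, 0, 0.0015, 0, 0, 0, -1, 0, 0, 0.0015, 0, 0, 0, -1, 0, 0, 0, 0, 0, 0, -1, 0, 0, 0, 0, 0, 0, -1, 0, 0, 0, 0, 0, 0, -1],
)

```text
t: 12.68
tcp_pos: [0.5222, -0.0077, 0.1925]
tool_rot: [-0.021, 0.996, 0.002, 0.092]
force: [-3.6, 0.3, 9.2]
finger_gap: 0.177
gripper_force: 61.9
```

```bash
python3 - <<'E'
from port import *
for i in range(4):
    s=feel();manip.snapshot("wrist")
t,T=tooltarget(.0,tilt=16.5);delta(t,T)
E
```

```text
t 12.68 F tool [ 1.84  0.45 -9.67] M tool [-0.142  0.165  0.029]
t 12.73 F tool [ 1.8   1.23 -9.34] M tool [-0.095  0.14  -0.031]
t 12.78 F tool [ 1.61  0.92 -9.92] M tool [-0.095  0.229 -0.077]
t 12.83 F tool [ 1.42  0.36 -9.39] M tool [-0.158  0.217  0.02 ]
tcp [ 0.5222 -0.0077  0.1925] d [-0.0008 -0.0007  0.003 ] w [0.0001 0.     0.0005] mm [-0.4 -0.4  1.5] deg [0.02 0.01 0.19]
```

Call:
servo_tool(
  commands=[-0.0006, 0, -0.0002, 0, 0.0028, 0, -1, 0, 0, 0, 0, 0, 0, -1, 0, 0, 0, 0, 0, 0, -1, 0, 0, 0, 0, 0, 0, -1],
)

```text
t: 13.22
tcp_pos: [0.5222, -0.0076, 0.193]
tool_rot: [-0.021, 0.996, 0.002, 0.083]
force: [-5.2, 0.5, 11.7]
finger_gap: 0.177
gripper_force: 62.3
```

```bash
cat > f.py <<'E'
from port import *
S=[]
for i in range(6):
    s=manip.sense();T=R.from_quat(s["tool_rot"]).inv();S.append(np.r_[T.apply(s["force"]),T.apply(s["ft_torque"]),s["tcp_pos"],s["tool_rot"]]);manip.snapshot("wrist")
S=np.mean(S,0);print("t",round(s["t"],2),"F",np.round(S[:3],2),"M",np.round(S[3:6],3),"tcp",np.round(S[6:9],4),"rot",np.round(S[9:],4))
E
python3 f.py
```

```text
t 13.47 F [  2.63   0.92 -12.3 ] M [-0.11   0.309 -0.02 ] tcp [ 0.5222 -0.0076  0.193 ] rot [-0.0206  0.9964  0.0015  0.0828]
```

Call:
servo_tool(
  commands=[0.0012, 0, 0.0004, 0, -0.0056, 0, -1, 0, 0, 0, 0, 0, 0, -1, 0, 0, 0, 0, 0, 0, -1, 0, 0, 0, 0, 0, 0, -1],
)

```text
t: 13.85
tcp_pos: [0.5219, -0.0077, 0.192]
tool_rot: [-0.02, 0.995, 0.002, 0.1]
force: [-2.1, 0.7, 6.1]
finger_gap: 0.179
gripper_force: 61.2
```

```bash
python3 f.py
```

```text
t 14.1 F [ 0.28  0.66 -6.33] M [-0.099  0.138  0.016] tcp [ 0.5219 -0.0077  0.192 ] rot [-0.0204  0.9948  0.002   0.1002]
```

Call:
servo_tool(
  commands=[0.0006, 0, 0.0002, 0, -0.0028, 0, -1, 0, 0, 0, 0, 0, 0, -1, 0, 0, 0, 0, 0, 0, -1, 0, 0, 0, 0, 0, 0, -1],
)

```text
t: 14.48
tcp_pos: [0.5216, -0.0077, 0.1918]
tool_rot: [-0.02, 0.994, 0.002, 0.109]
force: [-1.9, 0.3, 5.6]
finger_gap: 0.179
gripper_force: 61.2
```

```bash
python3 f.py
```

```text
t 14.73 F [ 0.76  0.29 -6.46] M [-0.066  0.151 -0.023] tcp [ 0.5216 -0.0077  0.1918] rot [-0.0204  0.9938  0.0021  0.109 ]
```

Call:
servo_tool(
  commands=[0.0006, 0, 0.0002, 0, -0.0028, 0, -1, 0, 0, 0, 0, 0, 0, -1, 0, 0, 0, 0, 0, 0, -1, 0, 0, 0, 0, 0, 0, -1],
)

```text
t: 15.12
tcp_pos: [0.5216, -0.0078, 0.1919]
tool_rot: [-0.02, 0.993, 0.002, 0.118]
force: [-2.5, -1.1, 6.8]
finger_gap: 0.18
gripper_force: 61.3
```

```bash
python3 f.py
```

```text
t 15.37 F [ 0.02  0.51 -7.63] M [-0.103  0.183  0.005] tcp [ 0.5216 -0.0078  0.1919] rot [-0.0204  0.9928  0.0022  0.1181]
```

Call:
servo_tool(
  commands=[-0.0008, 0, -0.0003, 0, 0.0036, 0, -1, 0, 0, 0, 0, 0, 0, -1, 0, 0, 0.001, 0, 0, 0, -1, 0, 0, 0, 0, 0, 0, -1, 0, 0, 0, 0, 0, 0, -1, 0, 0, 0, 0, 0, 0, -1],
)

```text
t: 15.92
tcp_pos: [0.5221, -0.0078, 0.1915]
tool_rot: [-0.02, 0.994, 0.002, 0.107]
force: [-2.4, -0.2, 6.3]
finger_gap: 0.174
gripper_force: 61.5
```

```bash
python3 f.py
```

```text
t 16.17 F [ 0.44  0.37 -6.58] M [-0.08   0.116  0.027] tcp [ 0.5221 -0.0078  0.1916] rot [-0.0204  0.9941  0.002   0.1068]
```

Call:
servo_tool(
  commands=[0, 0, 0.0006, 0, 0, 0, -1, 0, 0, 0, 0, 0, 0, -1, 0, 0, 0, 0, 0, 0, -1, 0, 0, 0, 0, 0, 0, -1],
)

```text
t: 16.55
tcp_pos: [0.5221, -0.0078, 0.1915]
tool_rot: [-0.02, 0.994, 0.002, 0.107]
force: [-3.1, 0.6, 8.4]
finger_gap: 0.179
gripper_force: 61.8
```

```bash
python3 f.py
```

```text
t 16.8 F [ 0.8   0.69 -8.88] M [-0.065  0.184  0.005] tcp [ 0.5221 -0.0078  0.1915] rot [-0.0204  0.9941  0.0019  0.1069]
```

Call:
servo_tool(
  commands=[-0.0004, 0, -0.0001, 0, 0.0017, 0, -1, 0, 0, 0, 0, 0, 0, -1, 0, 0, 0, 0, 0, 0, -1],
)

```text
t: 17.1
tcp_pos: [0.5222, -0.0078, 0.1918]
tool_rot: [-0.02, 0.995, 0.002, 0.101]
force: [-3.7, -0.3, 10.5]
finger_gap: 0.171
gripper_force: 62.0
```

```bash
python3 f.py
```

```text
t 17.35 F [  1.8   -0.05 -10.89] M [-0.033  0.214  0.013] tcp [ 0.5222 -0.0078  0.1918] rot [-0.0204  0.9946  0.0018  0.1015]
```

Call:
servo_tool(
  commands=[0.0008, 0, 0.0002, 0, -0.0034, 0, -1, 0, 0, 0, 0, 0, 0, -1, 0, 0, 0, 0, 0, 0, -1],
)

```text
t: 17.65
tcp_pos: [0.5221, -0.0079, 0.1918]
tool_rot: [-0.02, 0.993, 0.002, 0.113]
force: [-4.2, 0.6, 9.5]
finger_gap: 0.177
gripper_force: 61.7
```

```bash
python3 f.py
```

```text
t 17.9 F [  0.48   0.53 -10.52] M [-0.111  0.265 -0.03 ] tcp [ 0.5221 -0.0078  0.1917] rot [-0.0204  0.9934  0.002   0.1126]
```

Call:
servo_tool(
  commands=[-0.0004, 0, -0.0001, 0, 0.0017, 0, -1, 0, 0, 0, 0, 0, 0, -1, 0, 0.0004, 0, 0.0017, 0, 0, -1, 0, 0, 0, 0, 0, 0, -1, 0, 0, 0, 0, 0, 0, -1],
)

```text
t: 18.37
tcp_pos: [0.5223, -0.0077, 0.1918]
tool_rot: [-0.02, 0.994, -0.004, 0.107]
force: [-2.8, 0.4, 9.2]
finger_gap: 0.177
gripper_force: 61.9
```

```bash
python3 f.py
```

```text
t 18.62 F [  0.8   -0.09 -10.02] M [-0.099  0.209 -0.006] tcp [ 0.5223 -0.0077  0.1918] rot [-0.0199  0.994  -0.0035  0.1073]
```

Call:
servo_tool(
  commands=[0, -0.0008, 0, -0.0034, 0, 0, -1, 0, 0, 0, 0, 0, 0, -1, 0, 0, 0, 0, 0, 0, -1],
)

```text
t: 18.92
tcp_pos: [0.5223, -0.0079, 0.1918]
tool_rot: [-0.021, 0.994, 0.008, 0.107]
force: [-1.8, 1.2, 9.6]
finger_gap: 0.175
gripper_force: 61.9
```

```bash
python3 f.py
```

```text
t 19.17 F [  0.31   1.31 -10.6 ] M [-0.184  0.154 -0.016] tcp [ 0.5223 -0.0079  0.1918] rot [-0.0209  0.994   0.0074  0.107 ]
```

Call:
servo_tool(
  commands=[0, 0.0004, 0, 0.0018, 0, 0, -1, 0, 0, 0.0006, 0, 0, 0, -1, 0, 0, 0, 0, 0, 0, -1, 0, 0, 0, 0, 0, 0, -1, 0, 0, 0, 0, 0, 0, -1],
)

```text
t: 19.63
tcp_pos: [0.5223, -0.0077, 0.1916]
tool_rot: [-0.02, 0.994, 0.002, 0.107]
force: [-3.3, 1.0, 11.0]
finger_gap: 0.175
gripper_force: 62.0
```

```bash
python3 f.py; python3 - <<'E'
from port import *
s=manip.sense();T=R.from_quat(s["tool_rot"])
v=np.load("port.npy")[:4].copy();v[3]=np.deg2rad(16.7);Rp,o=pose(v)
for pit,g in((-4.4,(-.0032,-.0006,-.0115)),(-6,(-.002,-.0006,-.014))):
    B=R.from_euler("y",pit,degrees=True);c=T.apply(B.apply([0,0,.031])+np.array(g))+s["tcp_pos"]
    W=T*B*R.from_matrix(np.diag([-1.,1,-1]))
    print("centre in port mm",np.round(Rp.inv().apply(c-o)*1e3,2),"rot deg",np.round((Rp.inv()*W).as_rotvec(degrees=True),2))
p=shot("wrist","w9");q=shot("scene","s9")
a=cv2.imread("pics/s9.png")[135:225,270:360];b=cv2.imread("pics/w9.png")[80:280,190:430]
cv2.imwrite("pics/c9.png",np.hstack([cv2.resize(a,(360,360),interpolation=0),cv2.resize(b,(432,360),interpolation=2)]))
E
```

```text
t 19.88 F [  0.67   0.62 -11.21] M [-0.146  0.214  0.006] tcp [ 0.5223 -0.0077  0.1916] rot [-0.0204  0.994   0.0017  0.1072]
centre in port mm [ 0.46  0.36 -1.86] rot deg [-0.   -0.    0.19]
centre in port mm [0.32 0.36 0.74] rot deg [-0.   -1.6   0.19]
```

View pics/c9.png

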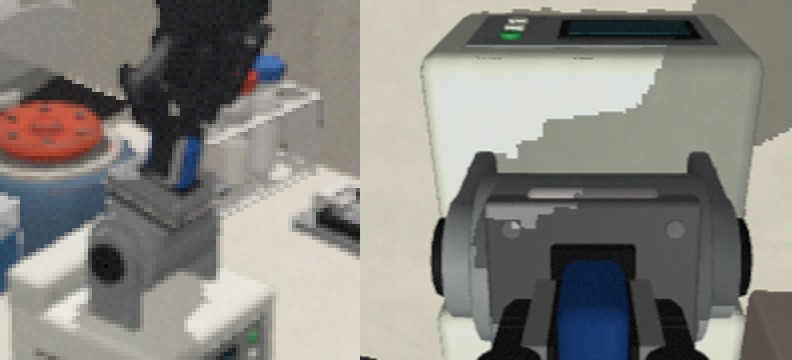

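```bash
python3 -c "
from station import manip
print(manip.sign_off())"
```

```text
the job is handed in; nothing more can be done
None
```

The job is handed in with the tile flush and square on the port, centred to within about 0.5 mm by my measurement, and held by its handle with a push of about 12 N. The pins need about 8 N, so both should be fully home, though I judged that from force readings and did not see the pins directly.

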